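# Load the sediment sample press

### The arm

A 6-joint arm with a two-finger parallel gripper is mounted at the origin on the work surface. World frame = base frame: x ahead of the robot, y to its left, z up, the work surface at z = 0. Lengths are in m, angles in rad, forces in N, time in s.
With the tool pointing down it reaches from about 0.35 to 1 m from the base axis. Payload 7.1 kg.
Tool frame: the origin (TCP) lies between the finger pads; the fingertips stand 22 mm ahead of it and the grasp point (between the pads) lies 3 mm ahead of it; z points along the fingers, y is the line along which they close (so a half turn about z gives the same grasp; the last joint's range is limited). The gripper opens to 85 mm and grips with 20 to 120 N. Pads are 22 mm wide; open, the fingers measure 114 mm over their backs; the gripper's body (76 mm by 85 mm) begins 54 mm behind the grasp point. The pads swing forward as they close: fully open they stand 13 mm farther back than shut.
Start: joints at [1.315, 0.423, 1.63, -0, 1.089, -0.019], TCP at [0.147, 0.608, 0.216] pointing down, gripper open.
Joint ranges: [-3, 3], [-0.9, 2.11], [0.09, 2.58], [-1.31, 4.45], [0.11, 2.69], [-2.54, 2.54]. Speed limits (rad/s): [2.39, 2.39, 3.01, 3.14, 3.14, 3.14].

### API

Orientations are given as a rotation vector (axis times angle).
In Python, from rig import manip gives the robot as it stands. The module is installed in compiled form; this text tells all that it offers. Calls block until the motion is done:
- manip.move_to(position, orientation): joint-space move of the TCP to a pose.
- manip.servo_line(position, orientation=None, rate=0.15): straight line of the TCP; orientation=None keeps the orientation; rate is the mean speed in m/s.
- manip.set_joints(angles): joint-space move.
- manip.command_gripper(opening, f_grip=None): finger opening in m; f_grip is the grip in N (None keeps the last); returns when the fingers have stopped.
- manip.hold(seconds).
- manip.solve_ik(position, orientation): joint angles nearest the present ones, or None.
- manip.camera(name): name is "side" or "top"; returns a dict with "image" (420x560x3 uint8, red, green, blue), "fx", "fy", "cx", "cy" (pixels), "k1" (the pictures are not rectified: a ray, as slopes to the right and down, at radius r is drawn at 1 + k1 r^2 times it, then the intrinsics apply), "cam_to_world" (4x4, takes a point from camera to world coordinates). Camera axes: x right, y down, z forward; pixel columns grow to the right and rows downward; lengths in m; the calibration is good to about 2 mm. A picture is of the moment at which its call begins. There is no depth.
A pose or a line that the arm cannot do raises manip.IKError and nothing moves.
- manip.sign_off(): hands the job in; it is judged then, once.
Readings, each from a call of its own:
- manip.get_time(): time.
- manip.get_joint_positions(): joint angles.
- manip.get_joint_vel(): joint speeds.
- manip.get_tau(): joint torques, N m.
- manip.get_position(): TCP position.
- manip.get_ee_rot(): TCP orientation.
- manip.get_contact_force(): force on the tool from outside, world axes, zero at the start.
- manip.get_torque(): the same for the moment, N m.
- manip.get_width(): finger opening in m.
- manip.get_grip_force(): force on a finger pad.
Only numpy, scipy, OpenCV 4.12 (cv2) and the standard library are available. Lean on these libraries where they do the work, as an engineer would, in place of code of your own. Each camera call takes 0.05 s, during which the arm holds its last target. There are 200 camera calls.

### The job

Load the slender sample cartridge, cap outwards, into the inclined round well of the press and let go of it, then swing the hinged bail clamp down over it, so that the cartridge is driven fully home. Press only until you feel the cartridge bottom, since pressing on would crush it; let go of the clamp, and leave the other things on the table as they are.

Things in the scene. Friction and masses are not known exactly. Their poses are not given: they have to be found in the camera images.
- cartridge: The slender sample cartridge, loose: a round grey plastic cylinder, diameter 34 mm, height 80 mm, with a 2 mm chamfer round its foot and a black plastic cap of the same diameter as its topmost 18 mm; 0.08 to 0.17 kg. It stands cap up on the table. Origin: centre of its underside; z axis runs up through the cap.
- wide_cartridge: Bystander, loose: a cartridge of the same make and height (80 mm) but 50 mm in diameter, too wide for the well. Stands near the slender one; origin: centre of its underside.
- jar: Bystander, loose: amber glass jar with a white lid, diameter 54 mm, height 75 mm, standing. Origin: centre of its underside.
- brush: Bystander, loose: wooden hand brush lying bristles down, 300 x 45 x 52 mm, at the left of the table. Origin: centre of its underside.
- scraper: Bystander, loose: long flat spatula with wooden handle lying on the table, 280 x 65 x 20 mm, towards the right. Origin: middle of its underside, x axis along it.
- press: The sample press, a fixed grey and steel machine. Origin: on the table below the well's mouth; x axis level, to its back. Base 300 x 220 mm (x = -120 to 180 mm). Its deck, an aluminium slab 160 mm up the slope, 176 mm wide, slopes down at 28 degrees towards its front, the robot's side; behind the deck (x over 85 mm) a grey housing, 170 mm above the table.
- well: Round well in the press's deck, diameter 35.6 mm. Origin: centre of its mouth in the deck surface, 115 mm above the table. z axis: out of the well, square to the deck, 28 degrees from vertical, leaning to the robot's side; x axis: up the slope, away from the robot; y: level. Hinge brackets, 50 mm high, at x = 59 to 81, y = +-48 to 62 mm. Deck ends at x = -80 and 80 mm.
- seat (a joint): Travel (m) of the sprung seat plate inside the well: 0 = up, 40 mm below the mouth, so that a cartridge resting on it stands 40 mm proud of the deck. It yields at 3 N, is 10 mm down at about 7 N and springs back. There the cartridge bottoms on a solid floor: it is home, underside 50 mm below the mouth, 30 mm proud; only the closed clamp keeps it there.
- clamp (a joint): Angle of the bail clamp (rad): 0 = closed, arms parallel to the deck, cartridge home; grows as it swings up and back, to 2.1. Starts 1.6 to 2.0. Stiff hinge, stays where left: 6 N at the grip bar swings it, 11 N the last 0.14 rad, as it drives the cap down. It has no stop of its own near 0 (-0.12 when empty): stop when the cartridge bottoms; it is crushed by over 120 N (about 60 N at the bar).
- clamp_bar (a point): Middle of the clamp's grip bar: round steel, diameter 14 mm, 70 mm free length between two side arms (10 x 10 mm), level, along the well's y axis, 150 mm from the hinge axis. x axis: along the arms, from bar to hinge. Between the arms, 70 mm from the hinge, is the press bar, diameter 18 mm.
- clamp_hinge (a point): Fixed point on the clamp's hinge axis, midway between the arms: 70 mm up the slope from the well's centre and 39 mm above the deck surface; the axis is along the well's y. In the well's frame the grip bar is at hinge + 0.150 * (-cos q, 0, sin q) m, q being the clamp angle.
Mind the look-alikes: they are no part of the job. Leave any red look-alike of the cartridge alone.

How it is judged:
By the outcome, as a careful person would: the job done as asked, in the order asked, and still so for the second after the job is handed in, with the robot touching nothing.
It also fails if it takes over 61 s, if anything falls off the work surface, if the arm or the gripper's body presses on something with over 40 N, if the wrist force passes 120 N, or if a joint passes its speed limit or range.

## Working session

There is one attempt and no reset: what is moved stays moved. The work goes in short steps, each a Python script; the robot and the scene stay as the last script left them, time stands still between calls to the robot, and variables do not carry over. Pictures are saved under pics/ and viewed, at most 10 in all, crops included, and the job is handed in when it is done.

```bash
mkdir -p pics
cat > h.py <<'E'
import numpy as np, cv2
from rig import manip
def snap(n,f):
    c=manip.camera(n); cv2.imwrite(f'pics/{f}.png',c['image'][:,:,::-1]); np.save(f'pics/{f}.npy',c,allow_pickle=True); return c
def load(f): return np.load(f'pics/{f}.npy',allow_pickle=True).item()
def ray(c,u,v):
    d=np.array([(u-c['cx'])/c['fx'],(v-c['cy'])/c['fy']]); s=d.copy()
    for _ in range(30): s=d/(1+c['k1']*(s@s))
    T=c['cam_to_world']; w=T[:3,:3]@np.array([s[0],s[1],1]); return T[:3,3],w/np.linalg.norm(w)
def onz(c,u,v,z):
    o,w=ray(c,u,v); return o+w*(z-o[2])/w[2]
def proj(c,p):
    T=c['cam_to_world']; q=T[:3,:3].T@(np.asarray(p)-T[:3,3]); s=q[:2]/q[2]; s=s*(1+c['k1']*(s@s))
    return np.array([s[0]*c['fx']+c['cx'],s[1]*c['fy']+c['cy']])
def tri(a,b):
    (o1,w1),(o2,w2)=a,b
    t=np.linalg.lstsq(np.c_[w1,-w2],o2-o1,rcond=None)[0]; p,q=o1+t[0]*w1,o2+t[1]*w2
    return (p+q)/2,np.linalg.norm(p-q)
E
python3 - <<'E'
from h import *
for n in('top','side'):
    c=snap(n,n+'0'); print(n,c['fx'],c['fy'],c['cx'],c['cy'],c['k1'],c['cam_to_world'].round(3).tolist())
print(manip.get_time(),manip.get_ee_rot(),manip.get_contact_force())
E
```

```text
top 527.672135253443 527.672135253443 274.13804805614905 203.9535740347531 -0.16768145335195553 [[-0.033, -0.979, 0.203, 0.228], [-0.999, 0.032, -0.009, 0.032], [0.002, -0.203, -0.979, 1.548], [0.0, 0.0, 0.0, 1.0]]
side 536.2710081504448 536.2710081504448 281.5805088676257 210.34331181271745 -0.09466093636540532 [[0.713, -0.393, 0.58, -0.426], [-0.701, -0.427, 0.572, -0.915], [0.023, -0.814, -0.58, 1.083], [0.0, 0.0, 0.0, 1.0]]
0.1 [-3.71111480e-01 -3.11937516e+00  2.27378726e-03] [ 0.50010876 -0.27246944  0.28617751]
```

View pics/top0.png

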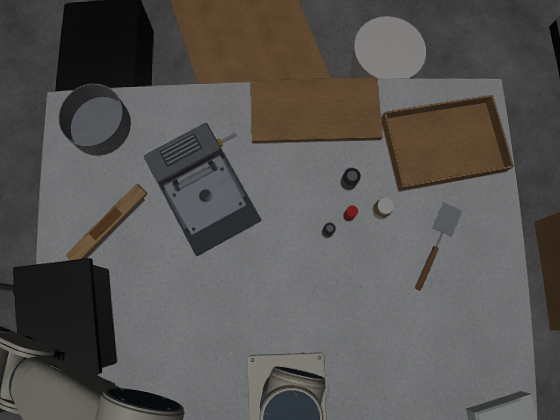

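View pics/side0.png

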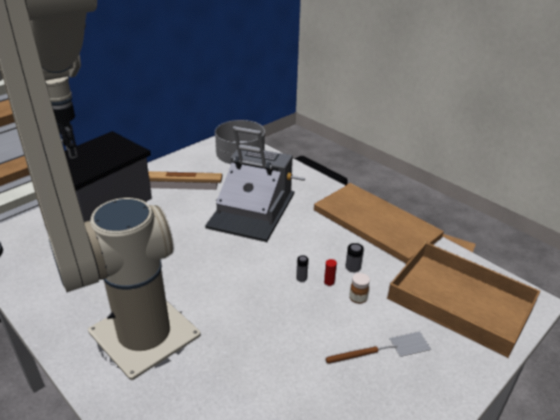

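The slender cartridge is at top (329,230) and side (302,268), with the red look-alike at top (351,213) and the wide one at top (351,178). The well is at top (206,196) and side (248,187). The clamp is up, with its bar near side (249,129). I'll zoom in for exact pixels.

Run:
```python
from h import *
t=cv2.imread('pics/top0.png'); s=cv2.imread('pics/side0.png')
def cr(im,x,y,w,h,k): return cv2.resize(im[y:y+h,x:x+w],None,fx=k,fy=k,interpolation=cv2.INTER_CUBIC)
A=cr(t,135,115,133,145,3); B=cr(s,200,110,133,145,3)
m=np.hstack([A,B]); cv2.imwrite('pics/crop.png',np.clip(m.astype(float)*1.4,0,255).astype(np.uint8))
# dark blobs: cartridge cap
for n,im,(x,y,w,h) in(('top',t,(315,215,30,30)),('side',s,(290,248,25,40))):
    g=im[y:y+h,x:x+w].max(2); print(n); print(g[::1,::1][:, :] if 0 else '')
    for th in(50,70,95):
        M=(g<th).astype(np.uint8); k,l,st,ce=cv2.connectedComponentsWithStats(M)
        for i in range(1,k):
            if st[i,4]>20: print(th,st[i]+[x,y,0,0,0],ce[i]+[x,y])
# well: dark blob on deck
for n,im,(x,y,w,h) in(('top',t,(193,183,26,26)),('side',s,(238,178,22,19))):
    g=im[y:y+h,x:x+w].max(2)
    for th in(70,90,110,130):
        k,l,st,ce=cv2.connectedComponentsWithStats((g<th).astype(np.uint8))
        for i in range(1,k):
            if st[i,4]>20: print('well',n,th,st[i]+[x,y,0,0,0],ce[i]+[x,y])
```

```text
top

50 [322 223  13  14  91] [327.56043956 230.27472527]
70 [322 223  14  15 122] [327.95081967 230.27868852]
95 [322 222  14  16 169] [328.24852071 229.61538462]
side

50 [298 259  10  21 124] [302.64516129 268.12096774]
70 [297 257  11  24 196] [301.98979592 269.2755102 ]
95 [297 256  11  26 239] [301.77405858 268.56903766]
well top 70 [199 190  11  12 109] [204.24770642 195.29357798]
well top 90 [199 189  13  13 138] [205.02173913 195.17391304]
well top 110 [193 183  26  26 676] [205.5 195.5]
well top 130 [193 183  26  26 676] [205.5 195.5]
well side 70 [244 184   8   7  41] [247.73170732 187.02439024]
well side 90 [244 184   9   7  54] [247.92592593 187.03703704]
well side 110 [243 183  10   9  70] [247.8        187.05714286]
well side 130 [243 183  11   9  80] [247.9375 187.025 ]
```

View pics/crop.png

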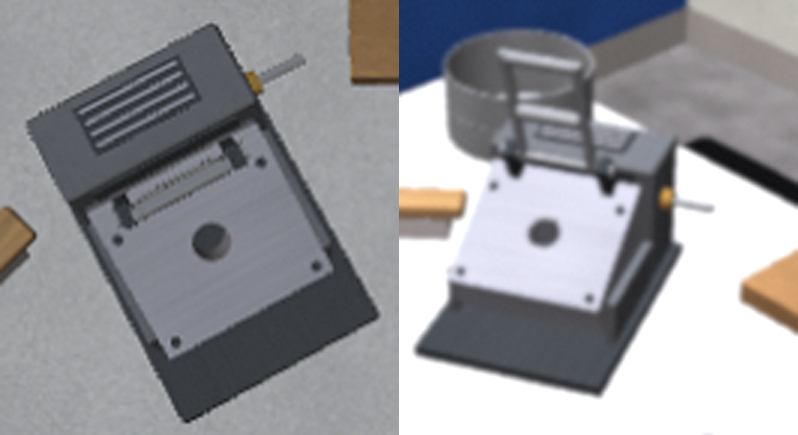

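The crop shows the deck with four screws, the well at top (205.5,195.3) and side (247.7,187.3), and the grip bar's middle at side (247,129). Now I'll compute the geometry with checks against the given sizes.

```bash
cat >> h.py <<'E'
from scipy.spatial.transform import Rotation as R
S,C=np.sin(np.radians(28)),np.cos(np.radians(28))
def wellR(psi):
    c,s=np.cos(psi),np.sin(psi)
    return np.array([[c*C,-s,-c*S],[s*C,c,-s*S],[S,0,C]])
E
python3 - <<'E'
from h import *
t,s=load('top0'),load('side0')
f=lambda X,Y,ox,oy:((X+.5)/3-.5+ox,(Y+.5)/3-.5+oy)
T=lambda X,Y:f(X,Y,135,115); D=lambda X,Y:f(X-399,Y,200,110)
w,e=tri(ray(t,*T(212,242)),ray(s,*D(543,233))); print('well',w.round(4),e)
print('well on z .115: top',onz(t,*T(212,242),.115).round(4),'side',onz(s,*D(543,233),.115).round(4))
P=[tri(ray(t,*T(*a)),ray(s,*D(*b))) for a,b in(((262,162),(620,210)),((117,240),(494,185)),((317,266),(589,298)),((176,342),(460,271)))]
for p,e in P: print('screw',p.round(4),round(e,4))
p=np.array([a for a,_ in P]); m=p.mean(0); print('mean',m)
up=p[0]+p[1]-p[2]-p[3]; lf=p[1]+p[3]-p[0]-p[2]
print('psi up',np.arctan2(up[1],up[0]),'psi left',np.arctan2(-lf[0],lf[1]),'slope',np.degrees(np.arctan2(up[2],np.hypot(*up[:2]))), np.linalg.norm(up)/2,np.linalg.norm(lf)/2)
a,b=onz(t,*T(185,421),.01),onz(t,*T(378,317),.01); d=a-b; print('front edge len',np.linalg.norm(d),'psi',np.arctan2(-d[0],d[1]))
a,b=onz(t,*T(212,25),.17),onz(t,*T(28,125),.17); d=b-a; print('back edge len',np.linalg.norm(d),'psi',np.arctan2(-d[0],d[1]))
psi=np.arctan2(-lf[0],lf[1]); W=wellR(psi); h=w+W@[.07,0,.039]
o,r=ray(s,*D(541,58)); k=((h-o)@W[:,1])/(r@W[:,1]); b=W.T@(o+k*r-h); print('bar rel hinge',b.round(4),np.hypot(b[0],b[2]),'q',np.arctan2(b[2],-b[0]))
# cartridge: cap top disc in top view, foot/cap in side view
for v in(228,228.5,229): print('cart top',onz(t,328.8,v,.08).round(4))
for v in(262,):
  print('side cap top',onz(s,302.3,261.5,.08).round(4), 'mid',tri(ray(t,328.6,230.2),ray(s,302,268.4)))
g=cv2.cvtColor(t['image'],6); print(g[216:244,316:344]); g=cv2.cvtColor(s['image'],6); print(g[252:286,292:312])
E
```

```text
well [0.556  0.2111 0.112 ] 0.0015820264340799686
well on z .115: top [0.556  0.2102 0.115 ] side [0.5523 0.2079 0.115 ]
screw [0.6252 0.1611 0.1358] 0.0011
screw [0.5562 0.2955 0.1358] 0.0004
screw [0.5361 0.115  0.0836] 0.0013
screw [0.4676 0.2493 0.0827] 0.0013
mean [0.54628054 0.20521961 0.10947359]
psi up 0.47893241626650074 psi left 0.4729710637862994 slope 27.724850968041594 0.11311466772450503 0.1509315305731332
front edge len 0.21493112036911063 psi 0.46951847545366876
back edge len 0.1925361449836967 psi 0.4873115851640545
bar rel hinge [0.0305 0.     0.151 ] 0.15403435628516368 q 1.7702849192856847
cart top [ 0.4582 -0.1332  0.08  ]
cart top [ 0.4567 -0.1331  0.08  ]
cart top [ 0.4553 -0.133   0.08  ]
side cap top [ 0.4454 -0.1463  0.08  ] mid (array([ 0.4576662 , -0.13644978,  0.04001122]), np.float64(0.0008549221599558548))
[[113 115 114 115 115 114 115 114 116 115 114 114 114 114 115 115 115 116
  114 112 111 113 114 115 113 114 112  74]
 [113 112 112 114 116 116 115 116 116 116 114 116 114 114 113 114 113 114
  114 112 112 112 113 114 113 114 117  80]
 [114 111 113 114
[... 5216 characters left out ...]
 175 193
  196 195]
 [195 195 192 175 123  68  50  47  47  46  46  43  42  43  78 137 180 194
  197 195]
 [197 196 195 181 141  90  60  48  45  45  45  43  44  59 104 156 187 195
  196 196]
 [198 198 197 190 168 129  94  69  56  51  52  53  65  98 141 179 193 196
  195 194]
 [197 197 198 196 187 170 145 118  93  83  83  90 108 145 176 192 197 196
  195 195]
 [194 196 197 196 196 192 184 167 148 139 139 142 156 179 193 197 197 196
  196 195]
 [194 196 196 196 198 199 199 191 186 182 181 182 187 195 197 198 196 195
  196 196]
 [198 199 198 196 197 199 200 199 198 197 196 196 197 199 199 198 196 195
  196 196]
 [197 199 199 197 196 197 199 198 199 199 198 198 198 198 200 199 196 195
  194 195]]
```

Everything agrees with the given sizes: slope 27.7°, mouth height 112 mm, bar radius 154 mm, ψ≈0.475, q≈1.77, and cartridge at about (0.4575, −0.135). Now the grasp. I'll route around the raised clamp and close once each way at right angles, to centre the cartridge in the fingers.

```bash
cat >> h.py <<'E'
PSI=.475; W=wellR(PSI)
def tool(z,y):
    z,y=np.array(z,float),np.array(y,float); return R.from_matrix(np.c_[np.cross(y,z),y,z]).as_rotvec()
YW=W[:,1]; DOWN=[0,0,-1]
TW=tool(-W[:,2],YW)                    # tool into the well, closing along its y
G2=tool(DOWN,YW); G1=tool(DOWN,[np.cos(PSI),np.sin(PSI),0])
def stat(m=''): print(m,round(manip.get_time(),2),manip.get_position().round(4),'F',manip.get_contact_force().round(1),'w',round(manip.get_width(),4))
E
python3 - <<'E'
from h import *
p=np.array([.4575,-.135,0])
for n,(q,o) in {'g1':(p+[0,0,.066],G1),'g2':(p+[0,0,.066],G2),'well':(np.array([.556,.21,.115])+W@[0,0,.03],TW),'bar':(np.array([.556,.21,.115])+W@[.11,0,.2],TW)}.items():
    print(n,manip.solve_ik(q,o))
manip.command_gripper(.055)
manip.move_to([.28,.28,.3],G2); manip.move_to(p+[0,0,.17],G1)
manip.servo_line(p+[0,0,.066],rate=.1); stat('down')
manip.command_gripper(0,20); stat('g1'); manip.command_gripper(.055)
manip.move_to(p+[0,0,.066],G2); stat('rot')
manip.command_gripper(0,20); stat('g2'); manip.hold(.2)
snap('side','side1'); snap('top','top1')
E
```

```text
g1 [-3.11888807e-01  4.58559421e-01  2.04262834e+00 -4.44089210e-16
  6.40404894e-01 -7.86888807e-01]
g2 [-3.11888807e-01  4.58559421e-01  2.04262834e+00 -4.44089210e-16
  6.40404894e-01 -2.35768513e+00]
well [ 0.29102695  0.33433231  2.11861053  0.39717498  0.22389393 -2.12187648]
bar [ 0.29806308  0.05142429  1.90057122  0.12690763  0.71138957 -1.82372794]
down 4.78 [ 0.4579 -0.1351  0.0665] F [-0.9  0.1 -0.4] w 0.055
g1 5.34 [ 0.4575 -0.135   0.066 ] F [ 0.7 -0.6 -0.7] w -0.0002
rot 7.31 [ 0.4575 -0.135   0.066 ] F [-0.3 -0.5  0.3] w 0.0551
g2 7.88 [ 0.4575 -0.135   0.066 ] F [-0.3  0.3  0.2] w -0.0001
```

View pics/side1.png

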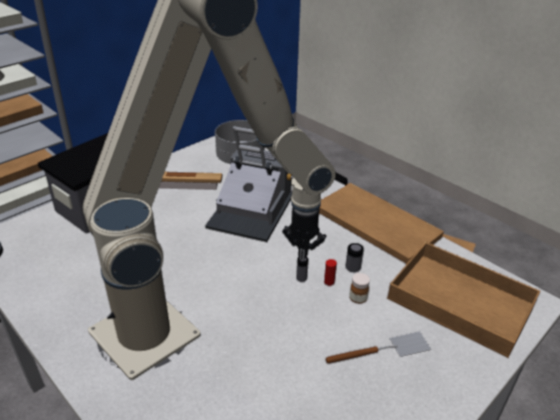

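The gripper closed to zero width on nothing. In the side view the fingers end at about (303,258), by the cartridge cap. I'll check the projections of the TCP against the pictures.

Run:
```python
from h import *
t,s=load('top1'),load('side1')
p=np.array([.4575,-.135,0])
for z in(0,.044,.08): print(z,'top',proj(t,p+[0,0,z]).round(1),'side',proj(s,p+[0,0,z]).round(1))
a=s['image'][215:290,265:340,::-1].copy(); b=t['image'][195:270,290:365,::-1].copy()
k=lambda x:cv2.resize(x,None,fx=5,fy=5,interpolation=cv2.INTER_CUBIC)
cv2.imwrite('pics/c2.png',np.clip(np.hstack([k(a),k(b)])*1.5,0,255).astype(np.uint8))
```

```text
0 top [326.6 232.5] side [301.1 278.3]
0.044 top [328.2 230.2] side [301.8 267.1]
0.08 top [329.5 228.2] side [302.4 257.7]
```

View pics/c2.png

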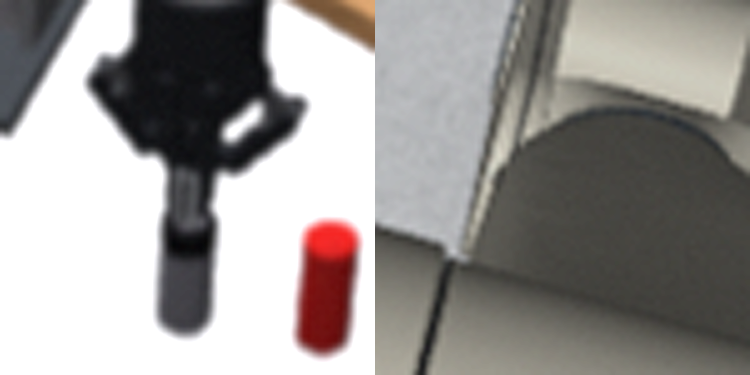

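The cartridge hasn't moved and its measured position fits both views, yet the fingers met. Next I'll compare the real fingertip position with its projection, with the gripper open here and then with it closed and raised.

Run:
```python
from h import *
p=np.array([.4575,-.135,0])
manip.command_gripper(.055); a=snap('side','s2')
manip.servo_line(p+[0,0,.2],rate=.2); manip.command_gripper(0,20); manip.hold(.2); b=snap('side','s3'); c=snap('top','t3'); stat()
for z in(.2,.178,.146): print(z,proj(b,p+[0,0,z]).round(1))
k=lambda x,y,i:cv2.resize(i['image'][y:y+100,x:x+65,::-1],None,fx=4,fy=4,interpolation=cv2.INTER_CUBIC)
cv2.imwrite('pics/c3.png',np.clip(np.hstack([k(270,190,a),k(270,190,b),k(300,190,c)])*1.7,0,255).astype(np.uint8))
```

```text
10.47 [ 0.4575 -0.135   0.2   ] F [-1.   0.1 -0.6] w 0.0001
0.2 [304.4 224.4]
0.178 [304.  230.7]
0.146 [303.5 239.8]
```

View pics/c3.png

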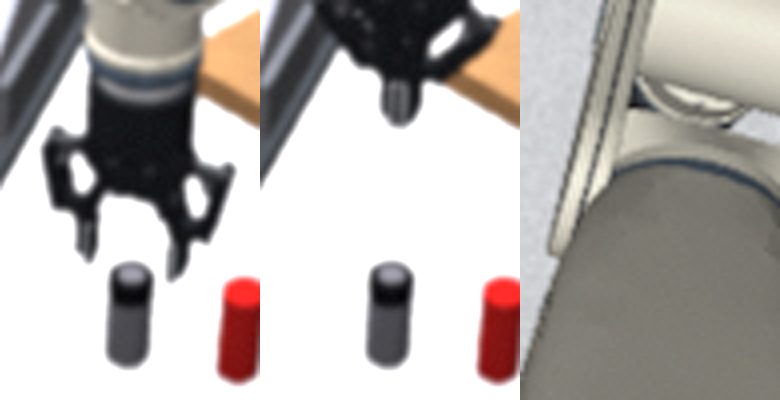

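In s3 the fingertips appear at about (305,221) where z=0.178 should project to (304,230.7), so they're about 10 px high. That means a vertical or horizontal offset between the reported and the real TCP. The start-pose picture and the base plate should tell which, and they cost no robot time.

Run:
```python
from h import *
s=load('side0'); t=load('top0')
p0=np.array([.147,.608,.216])
print('start tip',proj(s,p0-[0,0,.022]).round(1),'tip+36mm',proj(s,p0+[0,0,.014]).round(1),'tip 45mm radial',proj(s,p0*[1.07,1.07,0]+[0,0,.194]).round(1),'tip +(.03,.03)',proj(s,p0+[.03,.03,-.022]).round(1))
print('origin side',proj(s,[0,0,0]).round(1),proj(s,[0,0,.012]).round(1),'top',proj(t,[0,0,0]).round(1))
for d in(.06,.08,.1): print(d,[proj(s,[d*a,d*b,.012]).round(0).tolist() for a,b in((1,1),(1,-1),(-1,-1),(-1,1))],[proj(t,[d,d*b,.012]).round(0).tolist() for b in(1,-1)])
A=cv2.resize(s['image'][90:190,20:120,::-1],None,fx=4,fy=4,interpolation=cv2.INTER_CUBIC)
B=cv2.resize(s['image'][280:380,80:205,::-1],None,fx=3.2,fy=4,interpolation=cv2.INTER_CUBIC)
cv2.imwrite('pics/c4.png',np.clip(np.hstack([A,B])*1.7,0,255).astype(np.uint8))
```

```text
start tip [ 72.8 163.7] tip+36mm [ 70.7 154. ] tip 45mm radial [ 69.8 157.8] tip +(.03,.03) [ 77.  157.2]
origin side [144. 333.] [143.4 329.9] top [286.8 392.3]
0.06 [[150.0, 307.0], [175.0, 331.0], [136.0, 355.0], [112.0, 329.0]] [[265.0, 372.0], [307.0, 371.0]]
0.08 [[152.0, 299.0], [186.0, 331.0], [134.0, 365.0], [101.0, 328.0]] [[258.0, 365.0], [314.0, 363.0]]
0.1 [[154.0, 292.0], [197.0, 332.0], [131.0, 374.0], [91.0, 328.0]] [[251.0, 359.0], [321.0, 356.0]]
```

View pics/c4.png

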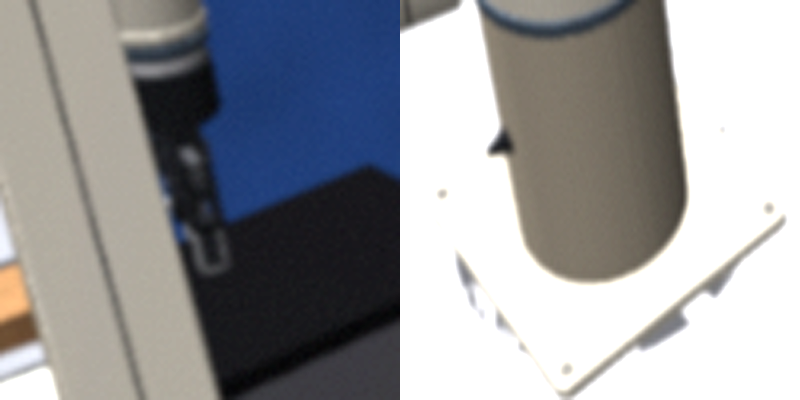

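At the start pose the fingertips are at about (69.5,154), which matches a tip roughly 35 mm higher than stated. It doesn't match a sideways shift, and the base plate agrees with the calibration. So the fingertips sit about 13 mm behind the reported TCP. I'll regrasp lower by that amount and check by width.

Run:
```python
from h import *
p=np.array([.4575,-.135,0])
manip.command_gripper(.055)
manip.move_to(p+[0,0,.13],G1); manip.servo_line(p+[0,0,.036],rate=.12); stat('down')
manip.command_gripper(0,20); stat('g1')
if manip.get_width()>.03:
    manip.command_gripper(.055); manip.move_to(p+[0,0,.036],G2); stat('rot')
    manip.command_gripper(0,30); stat('g2'); b=snap('side','s4')
    if manip.get_width()>.03:
        manip.servo_line(p+[0,0,.24],rate=.25); manip.hold(.1); stat('up'); c=snap('side','s5')
        for z in(.24,.204): print(z,proj(c,p+[0,0,z]).round(1))
        k=lambda x,y,i:cv2.resize(i['image'][y:y+100,x:x+65,::-1],None,fx=5,fy=5,interpolation=cv2.INTER_CUBIC)
        cv2.imwrite('pics/c5.png',np.clip(np.hstack([k(270,190,b),k(270,170,c)])*1.7,0,255).astype(np.uint8))
```

```text
down 13.38 [ 0.4579 -0.1351  0.0364] F [-0.1  0.2 -0.1] w 0.0552
g1 13.69 [ 0.4581 -0.1352  0.0367] F [-1.   0.1  6.4] w 0.0331
rot 15.43 [ 0.4575 -0.135   0.036 ] F [-0.4  0.1  1. ] w 0.055
g2 15.75 [ 0.4575 -0.135   0.0361] F [0.3 0.1 2. ] w 0.0327
up 16.87 [ 0.4564 -0.1346  0.2383] F [-0.4  0.2 -1.9] w 0.033
0.24 [305.1 212.5]
0.204 [304.5 223.2]
```

View pics/c5.png

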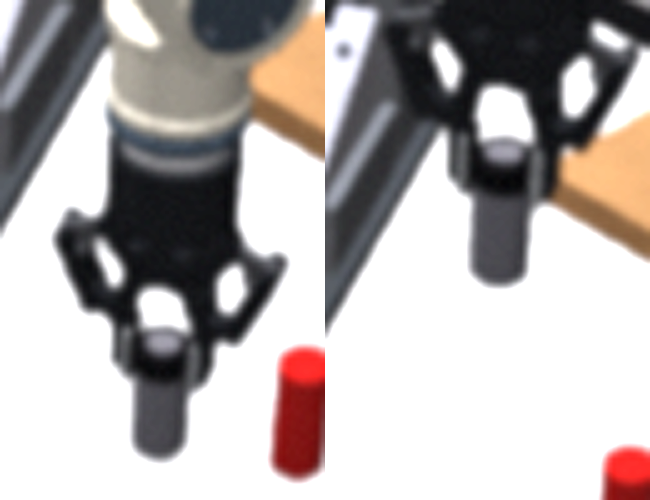

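The cartridge is held at width 33 mm, with its foot at side (304.4,226) about 36 mm below the reported TCP. Next I'll carry it tilted to above the well and check the alignment there.

```bash
cat >> h.py <<'E'
WELL=np.array([.5552,.2098,.115])
def foot(x,y,z): return WELL+W@np.array([x,y,z+.036])   # TCP for cartridge foot at well coords
E
python3 - <<'E'
from h import *
manip.move_to(foot(-.1,0,.06),TW); stat('pre')
manip.servo_line(foot(-.03,0,.02),rate=.15); manip.hold(.2); stat('near')
s=snap('side','s6'); t=snap('top','t6')
for x,y,z in((-.03,0,.02),(-.03,0,.082),(0,0,0)): print((x,y,z),'side',proj(s,WELL+W@[x,y,z]).round(1),'top',proj(t,WELL+W@[x,y,z]).round(1))
k=lambda x,y,i:cv2.resize(i['image'][y:y+100,x:x+80,::-1],None,fx=5,fy=5,interpolation=cv2.INTER_CUBIC)
cv2.imwrite('pics/c6.png',np.clip(np.hstack([k(205,120,s),k(160,150,t)])*1.7,0,255).astype(np.uint8))
E
```

```text
pre 18.04 [0.4376 0.1488 0.1532] F [ 0.5 -0.2 -0.3] w 0.0328
near 18.93 [0.5075 0.1852 0.1503] F [-1.1 -0.2 -0.8] w 0.0332
(-0.03, 0, 0.02) side [243.9 191.5] top [211.3 206.4]
(-0.03, 0, 0.082) side [240.2 181.8] top [214.  211.6]
(0, 0, 0) side [248.  186.8] top [205.5 195.6]
```

View pics/c6.png

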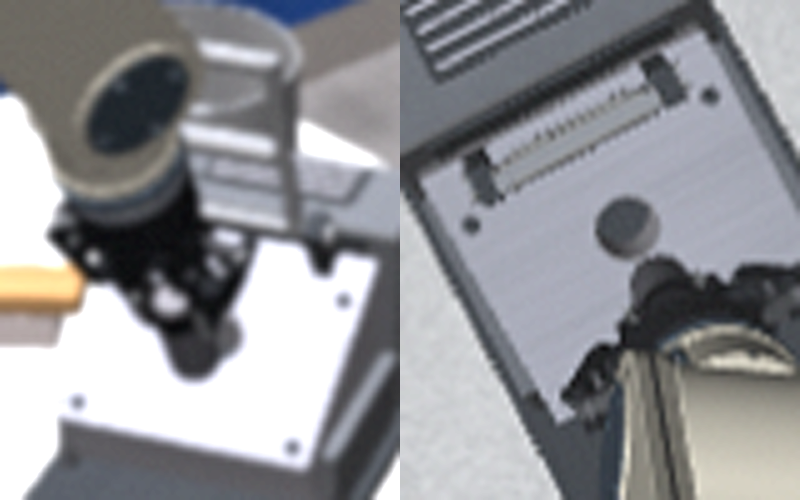

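Both views agree with the prediction within 1 px. The foot's lower edge is at side (243,196), its upper edge at top (211,201), and the well is at top (205.5,195.6). So the offset runs along the tool axis, and I'll insert with force feedback.

```bash
cat > ins.py <<'E'
from h import *
def loc(b): return W.T@(np.mean([manip.get_contact_force() for _ in range(3)],0)-b)
manip.servo_line(foot(-.03,0,.012),rate=.1)
manip.servo_line(foot(0,0,.006),rate=.1); manip.hold(.25)
b=manip.get_contact_force(); stat('above')
x=y=0.; z=.006
while z>-.039 and manip.get_time()<33:
    dz=.0015 if z>-.006 else .003
    z-=dz; manip.servo_line(foot(x,y,z),rate=.04); f=loc(b)
    d=W.T@(manip.get_position()-WELL); print(round(manip.get_time(),1),'z',round(z*1e3,1),'xy',round(x*1e3,1),round(y*1e3,1),'f',f.round(1),'act',(d*1e3-[0,0,36]).round(1))
    if np.hypot(f[0],f[1])>2.5: x+=np.clip(f[0]*2e-4,-1e-3,1e-3); y+=np.clip(f[1]*2e-4,-1e-3,1e-3)
    if f[2]>8 and z>-.034 or f[2]>5 and z<-.034: print('stop'); break
E
python3 ins.py
```

```text
above 19.98 [0.537  0.2005 0.1518] F [ 0.  -0.4 -0.9] w 0.0327
20.2 z 4.5 xy 0.0 0.0 f [ 0.6  0.7 -0.2] act [-0.2 -0.   4.4]
20.5 z 3.0 xy 0.0 0.0 f [ 0.3  1.3 -0. ] act [-0.1  0.   2.9]
20.7 z 1.5 xy 0.0 0.0 f [ 0.3  0.5 -0.4] act [-0.1  0.   1.4]
21.0 z 0.0 xy 0.0 0.0 f [ 0.3  1.2 -0.1] act [-0.1  0.  -0.1]
21.2 z -1.5 xy 0.0 0.0 f [ 0.2  1.3 -0.8] act [-0.1  0.  -1.6]
21.5 z -3.0 xy 0.0 0.0 f [-0.6  0.   0.2] act [-0.1  0.  -3.1]
21.7 z -4.5 xy 0.0 0.0 f [-0.7  0.3  0.4] act [-0.1  0.  -4.6]
22.0 z -6.0 xy 0.0 0.0 f [ 0.1  0.9 -0.4] act [-0.  -0.  -6.1]
22.2 z -9.0 xy 0.0 0.0 f [ 1.1 -0.4 -0.2] act [-0.2  0.  -9.2]
22.5 z -12.0 xy 0.0 0.0 f [ 0.  -0.1  0.4] act [ -0.2   0.  -12.2]
22.7 z -15.0 xy 0.0 0.0 f [ 0.5  0.3 -0.7] act [ -0.1   0.  -15.2]
23.0 z -18.0 xy 0.0 0.0 f [ 0.8  0.6 -0. ] act [ -0.1   0.  -18.2]
23.2 z -21.0 xy 0.0 0.0 f [-0.9 -0.8  0.7] act [ -0.1   0.  -21.2]
23.5 z -24.0 xy 0.0 0.0 f [-0.   0.4 -0.4] act [ -0.1   0.  -24.2]
23.7 z -27.0 xy 0.0 0.0 f [-0.5  0.8 -0.5] act [ -0.1   0.1 -27.2]
24.0 z -30.0 xy 0.0 0.0 f [ 0.8  0.5 -0.2] act [ -0.1   0.  -30.2]
24.2 z -33.0 xy 0.0 0.0 f [ 0.5 -0.1  0.3] act [ -0.1   0.  -33.2]
24.5 z -36.0 xy 0.0 0.0 f [ 0.3  0.7 -0.8] act [ -0.1   0.  -36.2]
24.7 z -39.0 xy 0.0 0.0 f [0.2 0.2 0.6] act [ -0.1   0.  -39.2]
```

It went in without resistance. Now I'll release, back out along the axis, check the cap position numerically, then hook behind the grip bar.

```bash
cat >> h.py <<'E'
def wp(x,z,y=0): return WELL+W@np.array([x,y,z])     # TCP at well coords
def bar(q): return np.array([.07-.15*np.cos(q),.039+.15*np.sin(q)])
def force(b): return W.T@(np.mean([manip.get_contact_force() for _ in range(3)],0)-b)
E
python3 - <<'E'
from h import *
stat('rel'); manip.command_gripper(.056,30); stat('open'); manip.hold(.2)
manip.servo_line(wp(0,.22),rate=.25); manip.command_gripper(0,30)
t=snap('top','t7'); s=snap('side','s7')
for n,i in(('top',t),('side',s)):
    g=cv2.cvtColor(i['image'],cv2.COLOR_RGB2GRAY)
    e=[proj(i,WELL+W@[0,0,z]) for z in(.04,.022)]; m=e[0]
    x,y=int(m[0])-13,int(m[1])-13; g=g[y:y+26,x:x+26]
    print(n,'expect cap top',e[0].round(1),'cap foot',e[1].round(1))
    for th in(40,55):
        k,l,st,ce=cv2.connectedComponentsWithStats((g<th).astype(np.uint8))
        for j in range(1,k):
            if st[j,4]>15: print(th,st[j]+[x,y,0,0,0],(ce[j]+[x,y]).round(1))
manip.servo_line(wp(.137,.222),rate=.2); manip.servo_line(wp(.137,bar(1.77)[1]-.032),rate=.12); manip.hold(.2)
stat('behind'); b=manip.get_contact_force(); x=.137; z=bar(1.77)[1]-.032
while x>.095:
    x-=.003; manip.servo_line(wp(x,z),rate=.06); f=force(b); print(round(x,3),f.round(1))
    if f[0]>4: break
np.save('b.npy',b); stat('contact'); print(manip.get_joint_positions().round(2))
E
```

```text
rel 24.73 [0.5564 0.2105 0.1121] F [-0.2 -0.3 -0.2] w 0.0329
open 25.08 [0.5566 0.2105 0.1125] F [ 0.4 -0.1 -0.3] w 0.0561
top expect cap top [207.  198.7] cap foot [206.3 197.3]
40 [200 190  13  15  88] [205.8 196.1]
55 [199 190  15  15 119] [205.7 196.3]
side expect cap top [245.7 180.6] cap foot [246.7 183.4]
40 [243 183   9   8  42] [247.6 186.9]
55 [243 182  10   9  54] [247.8 186.7]
behind 28.74 [0.5986 0.232  0.3164] F [-0.6 -0.4 -1.1] w 0.0001
0.134 [ 1.6  1.  -0.1]
0.131 [ 1.2 -0.   0.7]
0.128 [ 1.8 -1.1  0.8]
0.125 [ 0.5 -0.1  0. ]
0.122 [ 1.8 -0.3  0.4]
0.119 [ 1.3 -0.7  0.9]
0.116 [ 1.3 -0.6  1.1]
0.113 [0.8 0.7 0.7]
0.11 [5.8 0.5 0.9]
contact 30.99 [0.578  0.2215 0.3035] F [3.4 2.2 2.5] w 0.0003
[ 0.31  0.13  1.91  0.14  0.62 -1.83]
```

The bar contact was found at x=0.110, and the clamp is barely moved. The blob check on the cap is ambiguous, so I'll compare the well region before and after numerically.

Run:
```python
from h import *
s0,s7,t0,t7=[cv2.cvtColor(load(n)['image'],cv2.COLOR_RGB2GRAY) for n in('side0','s7','top0','t7')]
print('side0');print(s0[172:196,236:260]);print('s7');print(s7[172:196,236:260])
print('top0');print(t0[186:208,196:218]);print('t7');print(t7[186:208,196:218])
```

```text
side0
[[162 162 162 162 162 162 162 162 163 163 163 162 164 165 164 165 165 165
  166 165 166 166 166 166]
 [162 163 162 162 162 163 163 162 161 162 162 162 163 164 163 164 165 165
  165 165 166 166 166 166]
 [162 163 163 162 163 163 164 163 163 163 163 163 163 163 163 163 164 163
  164 164 166 167 166 166]
 [163 162 163 163 163 162 162 163 163 163 163 164 163 164 163 163 164 163
  165 164 165 164 165 166]
 [162 163 162 162 163 162 163 164 163 164 163 163 165 164 165 164 164 164
  164 164 164 164 164 164]
 [164 164 164 164 163 163 163 162 163 163 164 163 163 164 164 164 165 164
  165 164 166 165 165 165]
 [165 165 164 165 164 164 165 164 163 163 164 163 163 163 163 164 164 164
  164 165 165 166 165 165]
 [163 165 164 164 166 165 164 165 164 165 165 164 164 163 164 164 164 163
  164 164 164 165 164 165]
 [162 163 164 163 164 164 164 164 165 164 165 165 164 164 165 165 165 165
  165 165 164 164 164 165]
 [162 163 162 162 163 163 162 162 162 162 161 158 158 158 161 161 164 164
  165 165 165 165 166 165]
 [163 163 163 163 163 162 162 162 159 153 144 137 134 135 140 147 153 161
  164 164 
[... 7160 characters left out ...]
3  72  72  74  70  44  21  51
  105 101 101 101]
 [ 99  99  99 100  99  80  40  24  41  71  75  73  74  74  57  27  32  74
  103 101  99 100]
 [ 99 100  98  98 100  97  51  19  26  46  59  68  61  57  31  26  57  97
  101  98  98  99]
 [ 98  98  99  98  99  99  80  55  18  22  30  42  34  31  22  53  90 102
  100  98  99 100]
 [ 98  97  97  99  98 100 100  91  74  25  28  27  32  43  64  87  99  98
   98 100 100 102]
 [ 98  99  99  98  99  98 100 101 101  79  81  81  79  85  92 101  99 100
  101 100 101 100]
 [100  99  99  99  98  99  99  99 101 101 102 101 100  99  99  99 100 101
  100 101  99  98]
 [ 99  98  99  99  98  98  99 101  99  98  97  98  97  98  99 100 100 101
  100  98  98  97]]
```

The cap top is at side (245.5,181.5) and top (207.3,198.8), within 1 px of the predicted seated pose. So the cartridge stands 40 mm proud, as it should. Next I'll swing the clamp forward and then move on top of the bar.

Run:
```python
from h import *
b=np.load('b.npy'); q=1.74
o=(W.T@(manip.get_position()-WELL))[[0,2]]-bar(q); print('o',o)
while q>.8:
    q-=.13; c=bar(q)+o; manip.servo_line(wp(*c),rate=.12); f=force(b); print(round(manip.get_time(),1),round(q,2),f.round(1))
    if np.linalg.norm(f)>28: print('STOP'); break
c=bar(q)+o; manip.servo_line(wp(c[0]+.008,c[1]),rate=.1)
zt=bar(q)[1]+.007+.022-.012
manip.servo_line(wp(c[0]+.008,zt),rate=.2); manip.servo_line(wp(bar(q)[0],zt),rate=.15); manip.hold(.2)
b=manip.get_contact_force(); np.save('b.npy',b); z=zt
while z>zt-.035:
    z-=.003; manip.servo_line(wp(bar(q)[0],z),rate=.06); f=force(b)
    if f[2]>3.5: break
print('q assumed',q,'contact TCP z',z,'bar top z',bar(q)[1]+.007,f.round(1)); stat()
c=snap('side','s8'); print('bar proj',proj(c,WELL+W@[bar(q)[0],0,bar(q)[1]]))
```

```text
o [ 0.01587397 -0.03240821]
31.3 1.61 [ 0.9 -0.4  1.5]
31.6 1.48 [1.4 0.4 1. ]
31.9 1.35 [ 1.3 -0.1  0.1]
32.2 1.22 [1.6 0.3 0.4]
32.5 1.09 [1.4 0.  0.8]
32.8 0.96 [ 2.2 -0.1  0. ]
33.1 0.83 [ 4.9  0.1 -1.9]
33.5 0.7 [ 8.1  0.1 -4.6]
q assumed 0.7000000000000003 contact TCP z 0.11663265308565363 bar top z 0.14263265308565368 [ 0.  -0.6  1.6]
 37.61 [0.4712 0.1667 0.1968] F [-0.6 -1.   1.4] w -0.0
bar proj [235.29599029 176.88351225]
```

The tip came down past the expected bar height without contact, so the clamp isn't where I assumed. I'll spend the last view on this.

Run:
```python
from h import *
s=load('s8'); t=snap('top','t8')
a=cv2.resize(s['image'][90:220,190:310,::-1],None,fx=4.4,fy=4.4,interpolation=cv2.INTER_CUBIC)[:572,:528]
b=cv2.resize(t['image'][140:270,150:212,::-1],None,fx=4.4,fy=4.4,interpolation=cv2.INTER_CUBIC)[:572]
cv2.imwrite('pics/c8.png',np.clip(np.hstack([a,b])*1.6,0,255).astype(np.uint8))
for q in(1.7,1.2,.7,.5,.3): print(q,'bar side',[ (proj(s,WELL+W@[bar(q)[0],y,bar(q)[1]])).round(0).tolist() for y in(-.04,.04)],'top',proj(t,WELL+W@[bar(q)[0],0,bar(q)[1]]).round(0))
print('tip',proj(s,WELL+W@((W.T@(manip.get_position()-WELL))+[0,0,.012])))
```

```text
1.7 bar side [[258.0, 134.0], [234.0, 130.0]] top [196. 180.]
1.2 bar side [[251.0, 155.0], [227.0, 151.0]] top [210. 205.]
0.7 bar side [[248.0, 179.0], [223.0, 174.0]] top [219. 221.]
0.5 bar side [[247.0, 188.0], [223.0, 183.0]] top [221. 224.]
0.3 bar side [[248.0, 196.0], [224.0, 191.0]] top [222. 225.]
tip [235.87880143 177.90019186]
```

View pics/c8.png

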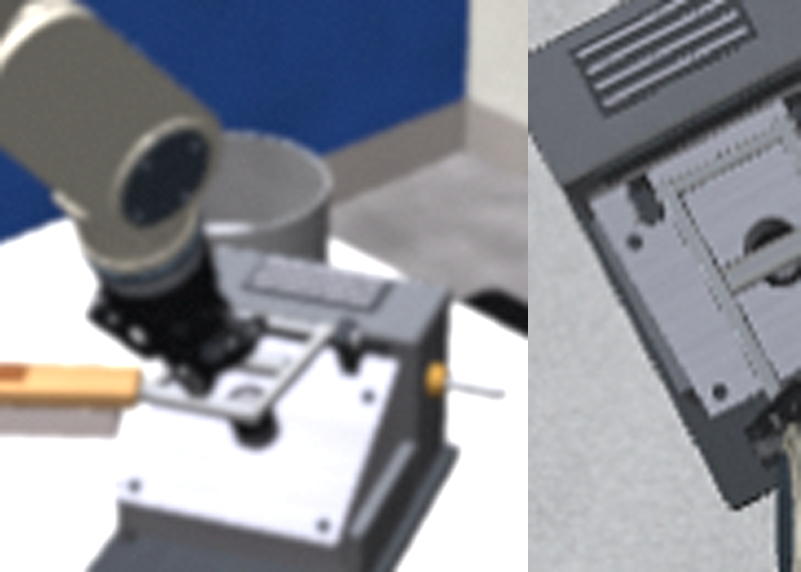

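The clamp is down at q≈0.6: its grip bar runs from side (223,178) to (249,183), and my fingertips are just behind its top. I'll move forward onto the bar and press down along the arc with force feedback.

```bash
cat > press.py <<'E'
from h import *
b=np.load('b.npy'); c=W.T@(manip.get_position()-WELL); q=.58
manip.servo_line(wp(c[0],c[2]+.025),rate=.2); x=bar(q)[0]-.001
manip.servo_line(wp(x,c[2]+.025),rate=.15); manip.hold(.2); b=manip.get_contact_force(); np.save('b.npy',b)
z=c[2]+.025
while z>c[2]-.015:
    z-=.002; manip.servo_line(wp(x,z),rate=.06); f=force(b)
    if f[2]>3: break
o=np.array([x,z])-bar(q); print('contact z',z,'o',o,f.round(1)); stat()
if f[2]>3 and abs(o[1]+.005)<.012:
    while q>-.05 and manip.get_time()<54:
        q-=.06 if q>.2 else .02 if q>.07 else .003
        manip.servo_line(wp(*(bar(q)+o)),rate=.12 if q>.2 else .05 if q>.07 else .02); f=force(b)
        print(round(manip.get_time(),1),round(q,3),f.round(1))
        if f[2]>22 or np.linalg.norm(f)>32: print('STOP'); break
    stat()
E
python3 press.py
```

```text
contact z 0.11157294474505888 o [-0.001      -0.00963065] [-1.7  0.6  3.6]
 42.18 [0.4633 0.1629 0.1864] F [-3.  -1.6  2.3] w -0.0002
42.4 0.52 [-0.6  0.7 -0.2]
42.7 0.46 [0.5 0.5 0.5]
42.9 0.4 [0.1 0.8 0. ]
43.2 0.34 [ 0.   0.9 -0.2]
43.4 0.28 [ 0.4  1.  -0.3]
43.7 0.22 [0.4 0.  0.5]Traceback (most recent call last):
  File "press.py", line 13, in <module>
    manip.servo_line(wp(*(bar(q)+o)),rate=.12 if q>.2 else .05 if q>.07 else .02); f=force(b)
    ~~~~~~~~~~~~~~~~^^^^^^^^^^^^^^^^^^^^^^^^^^^^^^^^^^^^^^^^^^^^^^^^^^^^^^^^^^^^^
rig.IKError: the arm cannot follow that straight line within its joint ranges
```

The arm ran out of wrist range (joint 5) at this tilt, with the clamp at about q=0.25. A more upright tool gives that joint room, so I'll check reachability with the IK first.

Run:
```python
from h import *
H=np.array([np.cos(PSI),np.sin(PSI),0]); print(manip.get_joint_positions().round(2),manip.get_time())
for a in(0,8,14,20):
    a=np.radians(a); tz=np.sin(a)*H-np.array([0,0,np.cos(a)]); o=tool(tz,YW)
    r=[]
    for q in(.28,.1,0,-.06):
        c=bar(q); j=manip.solve_ik(wp(*c)+.004*tz,o); r.append(None if j is None else j.round(2)[[3,4,5]])
    print(a,r)
```

```text
[ 0.25  0.25  2.29  0.73  0.16 -2.49] 43.6833
0.0 [array([-0.  ,  0.84, -1.73]), array([-0.  ,  0.79, -1.73]), array([-0.  ,  0.76, -1.73]), array([-0.  ,  0.75, -1.73])]
0.13962634015954636 [array([ 0.04,  0.66, -1.78]), array([ 0.04,  0.61, -1.78]), array([ 0.04,  0.58, -1.78]), array([ 0.04,  0.56, -1.78])]
0.24434609527920614 [array([ 0.09,  0.52, -1.84]), array([ 0.1 ,  0.46, -1.84]), array([ 0.11,  0.43, -1.85]), array([ 0.11,  0.42, -1.85])]
0.3490658503988659 [array([ 0.19,  0.38, -1.94]), array([ 0.22,  0.31, -1.97]), array([ 0.24,  0.28, -1.99]), array([ 0.26,  0.27, -2.  ])]
```

```bash
cat > press2.py <<'E'
from h import *
a=np.radians(14); tz=np.array([np.sin(a)*np.cos(PSI),np.sin(a)*np.sin(PSI),-np.cos(a)]); O=tool(tz,YW)
P=lambda q,k: wp(*bar(q))+k*tz
c=W.T@(manip.get_position()-WELL); manip.servo_line(wp(c[0],c[2]+.03),rate=.25)
q=.24; k=-.018; manip.move_to(P(q,k),O); manip.hold(.2); b=manip.get_contact_force(); stat('over')
F=lambda: -np.mean([manip.get_contact_force()-b for _ in range(3)],0)@tz
while k<.018:
    k+=.003; manip.servo_line(P(q,k),rate=.06); f=F()
    if f>3.5: break
print('k',round(k,4),round(f,1),round(manip.get_time(),1))
if f>3.5:
    while q>-.06 and manip.get_time()<57:
        q-=.04 if q>.17 else .02 if q>.07 else .006 if q>.035 else .003
        manip.servo_line(P(q,k),rate=.1 if q>.17 else .05 if q>.07 else .02); f=F()
        print(round(manip.get_time(),1),round(q,3),round(f,1),end=' | ')
        if f>20: print('STOP'); break
    np.save('b.npy',b); stat()
E
python3 press2.py
```

```text
over 44.75 [0.4594 0.1609 0.162 ] F [-0.4  0.5 -0.8] w 0.0
k 0.018 0.6 47.8
```

The clamp has coasted lower than assumed, so there's no contact yet. I'll continue down the arc in coarse steps, then fine ones near the end of travel.

```bash
cat > press3.py <<'E'
from h import *
a=np.radians(14); tz=np.array([np.sin(a)*np.cos(PSI),np.sin(a)*np.sin(PSI),-np.cos(a)])
P=lambda q,k: wp(*bar(q))+k*tz
q=.24; k=.018; b=manip.get_contact_force()
F=lambda: -np.mean([manip.get_contact_force()-b for _ in range(3)],0)@tz
while q>-.06 and manip.get_time()<56.5:
    q-=.02 if q>.135 else .005
    manip.servo_line(P(q,k),rate=.06 if q>.135 else .03); f=F()
    print(round(manip.get_time(),2),round(q,3),round(f,1),end=' | ')
    if f>20: print('STOP'); break
stat()
E
python3 press3.py
```

```text
48.0 0.22 0.1 | 48.25 0.2 1.1 | 48.5 0.18 1.6 | 48.75 0.16 0.8 | 49.0 0.14 2.1 | 49.25 0.12 1.6 | 49.5 0.115 5.1 | 49.75 0.11 5.2 | 50.0 0.105 6.0 | 50.25 0.1 6.1 | 50.5 0.095 6.4 | 50.75 0.09 6.3 | 51.0 0.085 7.7 | 51.25 0.08 6.9 | 51.5 0.075 7.6 | 51.75 0.07 6.2 | 52.0 0.065 8.3 | 52.25 0.06 13.9 | 52.5 0.055 19.6 | 52.75 0.05 26.7 | STOP
 52.75 [0.4769 0.1695 0.1024] F [-8.5 -4.8 24.9] w 0.0002
```

Force climbed from about 8 N to 27 N in the last 2 mm, so the cartridge has bottomed. I'll let go upwards and verify the bar position numerically.

Run:
```python
from h import *
a=np.radians(14); tz=np.array([np.sin(a)*np.cos(PSI),np.sin(a)*np.sin(PSI),-np.cos(a)])
manip.servo_line(manip.get_position()-.1*tz,rate=.2); s=snap('side','s9'); t=snap('top','t9'); stat()
g=cv2.cvtColor(s['image'],cv2.COLOR_RGB2GRAY)
for q in(.1,.05,0,-.05): print(q,'bar y=-.03,+.03',[proj(s,WELL+W@[bar(q)[0],y,bar(q)[1]]).round(1).tolist() for y in(-.03,.03)],'pressbar',[proj(s,WELL+W@[.07-.07*np.cos(q),y,.039+.07*np.sin(q)]).round(1).tolist() for y in(-.025,.025)])
for y in(-.03,.03):
    u,v=proj(s,WELL+W@[bar(0)[0],y,bar(0)[1]]).round().astype(int); print('bar col',u,'rows',v-10,g[v-10:v+12,u-1:u+2].mean(1).round())
for y in(-.025,.025):
    u,v=proj(s,WELL+W@[0,y,.039]).round().astype(int); print('press col',u,'rows',v-10,g[v-10:v+12,u-1:u+2].mean(1).round())
```

```text
53.51 [0.4546 0.1583 0.1978] F [-0.2 -0.  -0.6] w 0.0002
0.1 bar y=-.03,+.03 [[245.8, 201.3], [228.2, 197.6]] pressbar [[252.6, 181.0], [238.2, 178.1]]
0.05 bar y=-.03,+.03 [[246.2, 202.5], [228.7, 198.9]] pressbar [[252.8, 181.6], [238.4, 178.8]]
0 bar y=-.03,+.03 [[246.6, 203.7], [229.1, 200.0]] pressbar [[253.0, 182.2], [238.6, 179.3]]
-0.05 bar y=-.03,+.03 [[247.1, 204.8], [229.6, 201.1]] pressbar [[253.2, 182.7], [238.8, 179.9]]
bar col 247 rows 194 [165. 165. 164. 165. 164. 162. 161. 158. 152. 145. 131. 110. 111. 139.
 150. 131.  88.  59.  54.  54.  54.  55.]
bar col 229 rows 190 [146. 141. 132. 127. 125. 125. 124. 125. 134. 142. 135. 113. 108. 136.
 154. 139.  97.  63.  55.  54.  56.  56.]
press col 253 rows 172 [164. 163. 161. 161. 162. 163. 161. 157. 151. 144. 133. 109.  83.  74.
  83.  92. 100. 114. 133. 147. 149. 144.]
press col 239 rows 169 [ 15.  13.  22.  49.  92. 125. 135. 137. 140. 140. 136. 118.  94.  99.
 132. 153. 160. 162. 162. 163. 162. 162.]
```

```bash
python3 -c "
from h import *
print(manip.sign_off(), manip.get_time())"
```

```text
the job is handed in; nothing more can be done
the job is handed in; nothing more can be done
```

The job is handed in: the cartridge is in the well, cap out, and the clamp was pressed until the force rose sharply (27 N at the bar) and measures at q≈0 (to about ±0.04 rad); the gripper was lifted clear at 53.5 s, and I saw none of the other things move.

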